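# Turn the snack tin's code to the scanner and ring it up

### The job

At the snack corner of this home cinema, turn the teal tin round in its cup holder until its barcode squarely faces the red window of the scanner, let go of it standing upright and fully down in the holder, and then press the green scan key fully down and release it. Do not knock into the glass shelf above or tip the tin over, and leave the remote, the bowl and the tumbler where they are.

Things in the scene. Friction and masses are not known exactly. Their poses are not given: they have to be found in the camera images.
- tin: Loose upright teal tin, smooth cylinder 60 mm in diameter, 120 mm tall, 0.2 to 0.4 kg. Origin: centre of its underside; z up; its x axis points out through the middle of the barcode. A white stripe on the lid runs from the centre to the rim on the barcode's side. Stands in the cup holder, starting with the barcode turned 1.9 to 3.1 rad away from the scanner, either way.
- code (a point): Middle of the tin's barcode (white panel 28 mm wide round the tin, 44 mm tall, black bars), on the tin's side 42 mm above its underside.
- station: Fixed aluminium cup holder (84 mm across; recess 65 mm across, floor 6 mm and lip 12 mm above the table, so the tin has 2.5 mm play and turns freely) with a grey scanner block 45 x 75 mm, 66 mm tall, its face 77 mm from the holder's centre. Origin: holder centre at table height; x points from holder to scanner. The barcode faces the scanner when the tin's x axis points along this x.
- scan_window (a point): Centre of the red scanner window, on the block's face towards the tin, 40 mm above the table.
- shelf_glass: Fixed clear glass shelf over the station. Origin: on the table near the holder; z up; x points from front edge to back. In this frame the glass spans x 22 to 222 mm, y -230 to 230, z 184 to 194; 16 mm posts at x 60 and 200, y -215 and 215; disc cases on top near y 165, up to z 252. The tin's axis lies at x 0 to 10 mm, y within 40 mm.
- shelf_edge (a point): Middle of the shelf's aluminium front edge, 184 mm above the table at its lower side (this point). The far side of the tin is under the glass, so an upright gripper strikes it; a gripper leaned back from the shelf 38 to 45 degrees, fingers pointing forward and down along the shelf's x, and swung up to 0.65 rad to either side of that, clears it.
- scan_key (a joint): Travel of the green scan key in m: 0 up, 0.006 fully down. Spring return; about 5 N at full travel.
- scan_key_top (a point): Centre of the top face of the green scan key (a round push button 32 mm in diameter in a grey housing on the table, fixed), which stands free in front of the shelf, at left or right. Pressed straight down.
- remote: Loose black remote control, 140 x 42 x 18 mm, long along its x. Origin: centre of its underside. Leave alone.
- bowl: Loose maroon bowl, 130 mm across, 60 mm tall. Origin: centre of its underside. Leave alone.
- tumbler: Loose orange tumbler, 72 mm across the rim, 100 mm tall. Origin: centre of its underside. Leave alone.
Not all that is in view belongs to the job. What is shaped like the station but yellow is not meant. Leave any brown look-alike of the tin alone.

How it is judged (in metres and radians):
On the way, in this order (a step that is already met when the one before it is completed fails the run):
1. the barcode faces the scanner, the tin upright and down in its holder and let go (angle between the x axis of tin and the x axis of station, either way round below 0.25 rad and x of code in the frame of station above 0.02 m and horizontal distance between tin and station below 0.006 m and angle between tin's own z axis and vertical below 0.06 rad and z of tin in the frame of station below 0.009 m and contact force between each of the fingers, the arm and tin below 0.3 N), for 0.2 s.
2. the scan key is pressed down (value of joint scan_key above 0.0045 m), for 0.03 s.
At the end, for the whole second after the job is handed in: The tin stands at rest, untouched, upright (0.06 rad) and down in its holder (axis within 6 mm of centre, raised under 3 mm), its barcode facing the scanner window within 0.25 rad; after that the scan key was pressed (over 4.5 mm) and is up again (under 1.5 mm) (all of step 1 and linear speed of tin below 0.02 m/s and angular speed of tin below 0.1 rad/s and value of joint scan_key below 0.0015 m).
It fails at once if the tin is tipped over (more than 0.6 rad) (angle between tin's own z axis and vertical above 0.6 rad).
It fails at once if the robot knocks into the glass shelf (more than 10 N) (contact force between any of the arm, the fingers and shelf_glass above 10 N).
It fails at once if the remote, the bowl or the tumbler is moved more than 30 mm (distance of any of remote, bowl, tumbler from where it was at the start of the episode above 0.03 m).
It also fails if it takes over 72 s, if anything falls off the work surface, if the arm or the gripper's body presses on something with over 40 N, if the wrist force passes 120 N, or if a joint passes its speed limit or range.

### The arm

A 6-joint arm with a two-finger parallel gripper is mounted at the origin on the work surface. World frame = base frame: x ahead of the robot, y to its left, z up, the work surface at z = 0. Lengths are in mm, angles in rad, forces in N, time in s.
With the tool pointing down it reaches from about 275 to 975 mm from the base axis. Payload 8.4 kg.
Tool frame: the origin (TCP) lies on the centre line of the jaws, within the pads' length; the fingertips stand 19 mm ahead of it and the grasp point (between the pads) is the TCP (arm.tcp_to_tips is the distance from the TCP to the fingertips, in mm); z points along the fingers, y is the line along which they close (so a half turn about z gives the same grasp; the last joint's range is limited). The gripper opens to 92 mm and grips with 3 to 60 N. Pads are 20 mm wide; open, the fingers measure 128 mm over their backs; the gripper's body (75 mm by 189 mm) begins 69 mm behind the grasp point.
Start: joints at [-1.171, 0.353, 1.633, -0, 1.155, -0.002], TCP at [244.421, -575.227, 233.583] pointing down, gripper open.
Joint ranges: [-2.63, 2.63], [-0.92, 2.1], [0.06, 2.66], [-1.3, 4.44], [0, 2.69], [-3.02, 3.02]. Speed limits (rad/s): [2.22, 2.22, 2.79, 3.14, 3.14, 3.14].

### API

Orientations are given as [roll, pitch, yaw] about the fixed x, y, z axes, in that order (R = Rz(yaw) Ry(pitch) Rx(roll)).
In Python, from rig import arm, snapshot, get_calibration, job, boxes_of gives the robot as it stands. The module is installed in compiled form; this text tells all that it offers.
- The arm moves only by the shell command python3 -m creep 'ROWS' [FORCE]. ROWS is JSON, a list of rows, each an object with "offset": the shift along the tool's x, y, z as a fraction of full scale, a list of three; "delta_rot": the turn, a rotation vector about the tool's x, y, z as a fraction of full scale, a list of three; "jaw": the opening, from 0 (shut) to 1 (fully open). In form: [{"offset": [x, y, z], "delta_rot": [rx, ry, rz], "jaw": jaw}, ...]. A call has 1 to 10 rows; each row shifts and turns the commanded pose from where the row before left it, along the tool's axes as they then stand; what a row does not reach is not made up. Full scale, the value 1, is 0.75 m for a shift and pi/2 rad for a turn. A row lasts 1/8 s, in which the tool goes at most 62.5 mm and 10.7 degrees, less where a joint would pass 70% of its speed; a pose out of reach is approached as far as the arm can. A call with a number of a shift or a turn outside -1 to 1 is refused whole. A call with a gripper value outside its range is refused whole. The fingers move at their own pace and stop on an object; FORCE is the grip in N (left out, the last holds). Time passes only in rows, so rows that do not move let the fingers close. It gives the time, the measured TCP pose, the force, the opening and the grip force at its end, in the units of the state.
- arm.observe(): the state, without advancing time (a new reading comes with each control period).
- snapshot(name): name is "scene" or "top" or "wrist"; returns the picture (384x512x3 uint8, red, green, blue); there is no depth.
- get_calibration(name): a dict with "camera_matrix" (3x3 intrinsics, pixels), "dist_coeffs" ([k1, k2, p1, p2, k3] as OpenCV has them; the pictures are not rectified), "rvec" (rotation vector, rad) and "tvec" (3), from world to camera coordinates, as OpenCV has them. Camera axes: x right, y down, z forward; pixel columns grow to the right and rows downward; lengths in mm; the calibration is good to about 2 mm. A picture is of the moment at which its call begins: read the wrist's pose just before it. get_calibration takes no time and is no camera call; for the wrist camera it gives the pose at the moment of the call.
- job.finish_job(): hands the job in; it is judged then, once.
Trained networks look in the newest picture that a camera, given by its name, has taken for a name from the list of things; names that differ only in an ending like _2 or _b are one class to them, and where a whole thing is asked for, a point or a joint stands for the part that bears it (a point fixed in the world has none). Each returns a list of dicts, best first, with "score" (0 to 1); they miss things now and then, are a little off and sometimes report something else, mostly with a low value. They report only what shows in the picture. A call takes as long as a camera call. They do not tell look-alikes from the thing itself.
- boxes_of(camera, thing): "extent" ([left, top, right, bottom] in pixels, round what is visible of it).
The state is a dict: "clock": time; "joints": joint angles; "joint_velocities": joint speeds; "joint_efforts": joint torques, N m; "tcp_pos": TCP position; "orientation": TCP orientation; "ft_force": force on the tool from outside, world axes, zero at the start; "ft_torque": the same for the moment, N m; "grip_width": finger opening in mm; "finger_force": force on a finger pad.
Only numpy, scipy, OpenCV 4.12 (cv2) and the standard library are available. Lean on these libraries where they do the work, as an engineer would, in place of code of your own. Each camera call takes 0.05 s, during which the arm holds its last target. There are 200 camera calls.

## Working session

There is one attempt and no reset: what is moved stays moved. The work goes in short steps, Python scripts to look and compute and a shell command to move; the robot and the scene stay as the last step left them, time stands still between calls to the robot, and variables do not carry over. Pictures are saved under pics/ and viewed, at most 10 in all, crops included, and the job is handed in when it is done.

```bash
mkdir -p pics
cat > h.py <<'E'
import numpy as np, cv2
from scipy.spatial.transform import Rotation as R
from rig import arm, snapshot, get_calibration, job, boxes_of
def cal(n):
    c=get_calibration(n); K=np.array(c["camera_matrix"],float).reshape(3,3); d=np.array(c["dist_coeffs"],float)
    return K,d,np.array(c["rvec"],float).reshape(3),np.array(c["tvec"],float).reshape(3)
def ray(c,uv):
    K,d,rv,t=c; Rm=cv2.Rodrigues(rv)[0]
    p=cv2.undistortPoints(np.array([[uv]],float),K,d)[0,0]
    return -Rm.T@t, Rm.T@np.array([p[0],p[1],1.])
def onz(c,uv,z):
    o,v=ray(c,uv); return o+v*(z-o[2])/v[2]
def proj(c,P):
    return cv2.projectPoints(np.array(P,float).reshape(-1,3),c[2],c[3],c[0],c[1])[0].reshape(-1,2)
def tri(obs):
    A=np.zeros((3,3));b=np.zeros(3)
    for c,uv in obs:
        o,v=ray(c,uv); v=v/np.linalg.norm(v); M=np.eye(3)-np.outer(v,v); A+=M;b+=M@o
    return np.linalg.solve(A,b)
E
python3 - <<'E'
from h import *
ims=[]
for n in ("scene","top"):
    im=snapshot(n); cv2.imwrite(f"pics/{n}_raw.png",im[...,::-1]); ims.append(im[...,::-1])
    c=cal(n); print(n,(-cv2.Rodrigues(c[2])[0].T@c[3]).round())
    for t in ("tin","station","scan_key","shelf_glass","remote","bowl","tumbler"):
        print(t,[(np.round(b["extent"]).tolist(),round(b["score"],2)) for b in boxes_of(n,t)[:4]])
cv2.imwrite("pics/a.png",cv2.resize(np.vstack(ims),None,fx=.78,fy=.78))
cv2.imwrite("pics/s2.png",cv2.resize(ims[0],(800,600)));cv2.imwrite("pics/t2.png",cv2.resize(ims[1],(800,600)))
print(arm.observe()["orientation"],arm.tcp_to_tips)
E
```

```text
scene [ 604. -602. 1173.]
tin [([265.0, 181.0, 285.0, 215.0], 0.69)]
station [([198.0, 198.0, 246.0, 232.0], 0.7), ([260.0, 202.0, 289.0, 217.0], 0.59)]
scan_key [([226.0, 156.0, 234.0, 166.0], 0.55), ([266.0, 183.0, 285.0, 217.0], 0.53)]
shelf_glass [([266.0, 103.0, 365.0, 260.0], 0.55), ([227.0, 154.0, 234.0, 162.0], 0.42)]
remote [([230.0, 243.0, 276.0, 261.0], 0.81)]
bowl [([260.0, 284.0, 309.0, 328.0], 0.94), ([259.0, 204.0, 292.0, 215.0], 0.59)]
tumbler [([236.0, 103.0, 254.0, 131.0], 0.72)]
top [ 460.   48. 1395.]
tin [([129.0, 135.0, 163.0, 164.0], 0.94), ([259.0, 163.0, 275.0, 187.0], 0.86), ([252.0, 164.0, 282.0, 196.0], 0.52)]
station [([257.0, 209.0, 298.0, 271.0], 0.95), ([254.0, 166.0, 282.0, 195.0], 0.53)]
scan_key [([191.0, 224.0, 206.0, 236.0], 0.52)]
shelf_glass [([156.0, 72.0, 346.0, 180.0], 0.86), ([251.0, 164.0, 282.0, 194.0], 0.69)]
remote [([316.0, 178.0, 332.0, 232.0], 0.63)]
bowl [([366.0, 144.0, 414.0, 187.0], 0.63)]
tumbler [([121.0, 196.0, 156.0, 221.0], 0.94)]
[ 3.14153431e+00 -2.77912232e-05  4.01784214e-01] 19.0
```

View pics/s2.png

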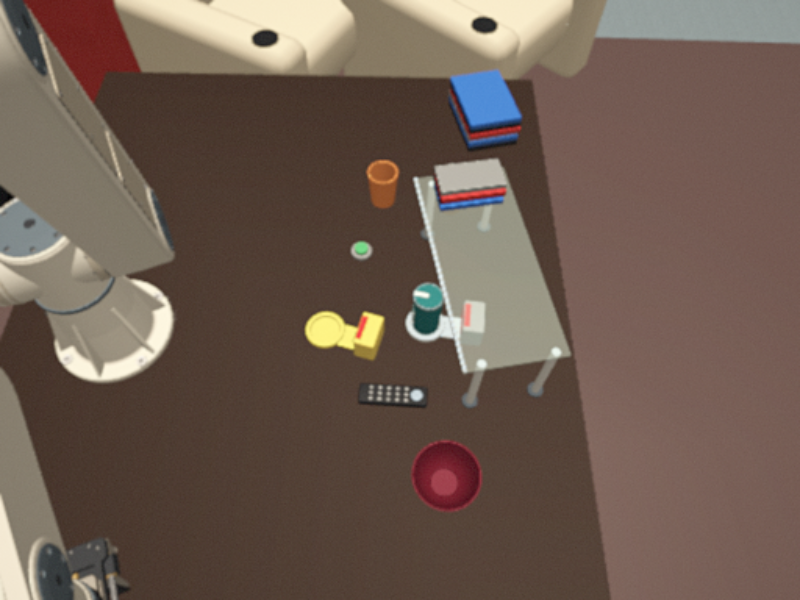

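View pics/t2.png

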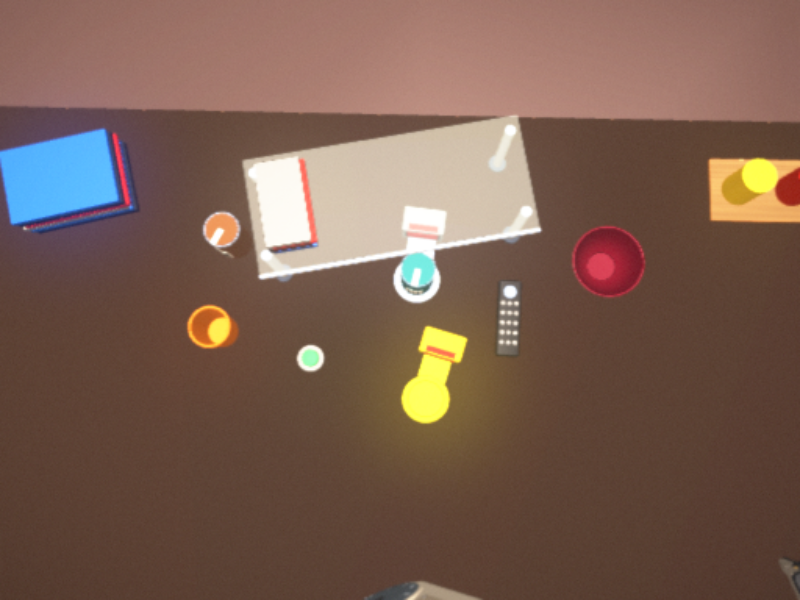

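Top view (800x600 scale): the teal tin is at (418,268) with its lid stripe pointing towards the robot, in the aluminium holder at (417,278). Its grey scanner is behind it at (424,222), under the glass. Look-alikes:
- The brown tin at (221,230).
- The yellow holder and scanner at (425,398)/(443,343).
- A yellow cylinder at (760,176).

I choose the teal tin in the silver holder. The green key is at (311,358) in the top view and (361,249) in the scene view.

Run:
```python
from h import *
C={n:cal(n) for n in("scene","top")}
I={n:cv2.imread(f"pics/{n}_raw.png") for n in C}
def blob(n,lo,hi,roi):
    h=cv2.cvtColor(I[n],cv2.COLOR_BGR2HSV); m=cv2.inRange(h,lo,hi); k=np.zeros_like(m); l,t,r,b=roi; k[t:b,l:r]=m[t:b,l:r]
    _,lab,st,ce=cv2.connectedComponentsWithStats(k); i=1+np.argmax(st[1:,4]); return ce[i],st[i]
print("f",C["top"][0][0,0],C["scene"][0][0,0])
ks=[blob(n,(45,60,80),(80,255,255),roi) for n,roi in(("scene",(215,145,245,175)),("top",(185,215,215,245)))]
print(ks); print("key",tri([(C["scene"],ks[0][0]),(C["top"],ks[1][0])]))
# red window / block top
for nm,n,uv in(("scannertop L","top",(258.5,133)),("R","top",(285,134)),("edgeL","top",(166.5,177.5)),("edgeR","top",(346,148)),("holder","top",(267,179)),("tinlid","top",(267.5,171.5)),("decoy","top",(272,255)),("decoyblk","top",(284,221)),("brown","top",(141,148))):
    for z in (0,12,66,126,189): 
        if (nm[:4]=="edge")==(z==189) : print(nm,z,onz(C[n],uv,z).round(1))
print("lid tri",tri([(C["scene"],(274,188)),(C["top"],(267.5,171.5))]))
print("edgeL tri",tri([(C["scene"],(267,114)),(C["top"],(166.5,177.5))]),"edgeR",tri([(C["scene"],(297.5,237)),(C["top"],(346,148))]))
print("brown in scene",proj(C["scene"],onz(C["top"],(141,148),100)))
a=I["top"][120:200,225:315]; b=I["scene"][165:235,240:330]
cv2.imwrite("pics/b.png",np.hstack([cv2.resize(a,(450,400),interpolation=cv2.INTER_CUBIC),cv2.resize(b[:,:70],(350,400),interpolation=cv2.INTER_CUBIC)]))
```

```text
f 484.873627149776 385.6146308014567
[(array([230.7, 158.1]), array([227, 154,   8,   9,  60], dtype=int32)), (array([198.26666667, 228.72222222]), array([193, 224,  11,  11,  90], dtype=int32))]
key [528.36655834 217.96156156  19.19892573]
scannertop L 0 [813.3  53.4   0. ]
scannertop L 12 [810.2  53.4  12. ]
scannertop L 66 [796.5  53.1  66. ]
scannertop L 126 [781.3  52.9 126. ]
R 0 [812.  -24.7   0. ]
R 12 [808.9 -24.1  12. ]
R 66 [795.3 -21.3  66. ]
R 126 [780.2 -18.1 126. ]
edgeL 189 [645.6 281.4 189. ]
edgeR 189 [ 731.3 -170.1  189. ]
holder 0 [676.7  25.7   0. ]
holder 12 [674.9  25.9  12. ]
holder 66 [666.5  26.7  66. ]
holder 126 [657.2  27.7 126. ]
tinlid 0 [698.9  24.7   0. ]
tinlid 12 [696.8  24.9  12. ]
tinlid 66 [687.6  25.8  66. ]
tinlid 126 [677.3  26.8 126. ]
decoy 0 [457.9   7.2   0. ]
decoy 12 [457.9   7.5  12. ]
decoy 66 [458.    9.1  66. ]
decoy 126 [458.1  10.9 126. ]
decoyblk 0 [555.6 -25.6   0. ]
decoyblk 12 [554.8 -25.   12. ]
decoyblk 66 [551.1 -22.1  66. ]
decoyblk 126 [547.  -18.9 126. ]
brown 0 [760.5 396.6   0. ]
brown 12 [757.9 393.6  12. ]
brown 66 [746.2 380.1  66. ]
brown 126 [733.3 365.1 126. ]
lid tri [677.51161827  26.99276228 130.37963301]
edgeL tri [650.34078036 282.45673604 187.72383075] edgeR [ 733.21004673 -168.6475755   195.21276667]
brown in scene [[288.54800812 112.63381681]]
```

View pics/b.png

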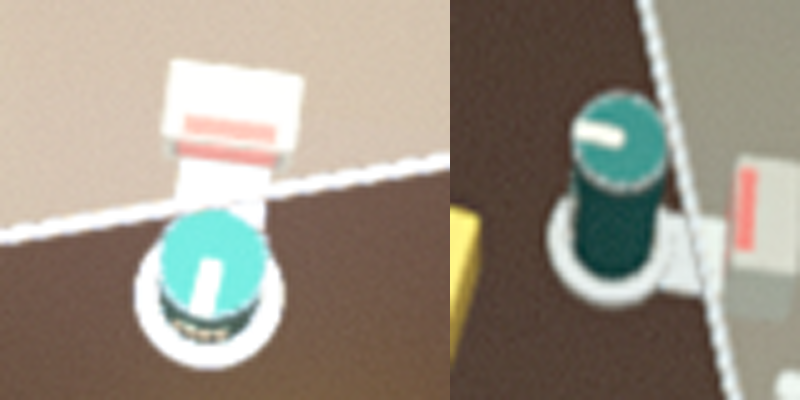

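The crop shows the teal tin in the silver holder, with its lid stripe and barcode towards the robot. The scanner's red window is on the far side, under the glass edge. The choice is confirmed. Estimates: tin axis about (676, 26.5), station yaw about -0.095, shelf yaw about 0.188 and tin yaw about 2.97, so the tin needs about -3.07 rad.

```bash
cat >> h.py <<'E'
def pose():
    s=arm.observe(); return np.array(s["tcp_pos"]),R.from_euler("xyz",s["orientation"]),s
def ori(phi,lean,flip=1):
    s,c=np.sin(lean),np.cos(lean); z=np.array([s*np.cos(phi),s*np.sin(phi),-c]); x=flip*np.array([c*np.cos(phi),c*np.sin(phi),s])
    return R.from_matrix(np.array([x,np.cross(z,x),z]).T)
def plan(P=None,Q=None,step=55.):
    p,q,s=pose()
    if P is not None:
        d=q.inv().apply(np.array(P)-p)/750; n=max(1,int(np.ceil(np.linalg.norm(d)*750/step))); print("shift total",d.round(4),"n",n,"per row",(d/n).round(4))
    if Q is not None:
        r=(q.inv()*Q).as_rotvec(); n=max(1,int(np.ceil(np.linalg.norm(r)/.18))); print("turn total",(r/(np.pi/2)).round(4),"n",n,"per row",(r/(np.pi/2)/n).round(4))
E
python3 - <<'E'
from h import *
p,q,s=pose(); c=cal("wrist"); Rm=cv2.Rodrigues(c[2])[0]
print("cam in tool",q.inv().apply(-Rm.T@c[3]-p).round(),"axis",q.inv().apply(Rm.T[:,2]).round(2),"right",q.inv().apply(Rm.T[:,0]).round(2))
T=np.array([676,26.5]); phi=.188
print("pre",plan([480,0,330]))
for f in(1,-1): print(f); plan(None,ori(phi,np.radians(44),f))
E
```

```text
cam in tool [  66.    0. -151.] axis [-0.23  0.    0.97] right [ 0.  1. -0.]
shift total [ 0.589  -0.5831 -0.1285] n 12 per row [ 0.0491 -0.0486 -0.0107]
pre None
1
turn total [-0.0522  0.487   0.1293] n 5 per row [-0.0104  0.0974  0.0259]
-1
turn total [-0.7014 -0.0752 -1.736 ] n 17 per row [-0.0413 -0.0044 -0.1021]
```

```bash
python3 -m creep '[{"offset":[0.049,-0.0485,-0.0107],"delta_rot":[0,0,0],"jaw":1},{"offset":[0.049,-0.0485,-0.0107],"delta_rot":[0,0,0],"jaw":1},{"offset":[0.049,-0.0485,-0.0107],"delta_rot":[0,0,0],"jaw":1},{"offset":[0.049,-0.0485,-0.0107],"delta_rot":[0,0,0],"jaw":1},{"offset":[0.049,-0.0485,-0.0107],"delta_rot":[0,0,0],"jaw":1},{"offset":[0.049,-0.0485,-0.0107],"delta_rot":[0,0,0],"jaw":1},{"offset":[0.049,-0.0485,-0.0107],"delta_rot":[0,0,0],"jaw":1},{"offset":[0.049,-0.0485,-0.0107],"delta_rot":[0,0,0],"jaw":1},{"offset":[0.049,-0.0485,-0.0107],"delta_rot":[0,0,0],"jaw":1},{"offset":[0.049,-0.0485,-0.0107],"delta_rot":[0,0,0],"jaw":1}]' 20
python3 - <<'E'
from h import *
p,q,s=pose();print(p,s["joints"],s["clock"])
plan([500,0,330]); plan(None,ori(.188,np.radians(44)))
E
```

```text
clock: 2.05
tcp_pos: [440.8, -95.1, 314.4]
orientation: [3.141, -0.001, 0.402]
ft_force: [1.5, -1.7, 0.5]
grip_width: 91.9
finger_force: 0.0
[440.84326868 -95.13230968 314.42630569] [-2.15815811e-01 -3.27355229e-03  1.88577247e+00 -6.58265054e-05
  1.25818880e+00  9.53271290e-01] 2.05
shift total [ 0.1222 -0.0859 -0.0207] n 3 per row [ 0.0407 -0.0286 -0.0069]
turn total [-0.0519  0.4865  0.1294] n 5 per row [-0.0104  0.0973  0.0259]
```

```bash
python3 -m creep '[{"offset":[0.0407,-0.0286,-0.007],"delta_rot":[0,0,0],"jaw":1},{"offset":[0.0407,-0.0286,-0.007],"delta_rot":[0,0,0],"jaw":1},{"offset":[0.0407,-0.0286,-0.007],"delta_rot":[0,0,0],"jaw":1},{"offset":[0,0,0],"delta_rot":[-0.0104,0.0973,0.0259],"jaw":1},{"offset":[0,0,0],"delta_rot":[-0.0104,0.0973,0.0259],"jaw":1},{"offset":[0,0,0],"delta_rot":[-0.0104,0.0973,0.0259],"jaw":1},{"offset":[0,0,0],"delta_rot":[-0.0104,0.0973,0.0259],"jaw":1},{"offset":[0,0,0],"delta_rot":[-0.0104,0.0973,0.0259],"jaw":1},{"offset":[0,0,0],"delta_rot":[0,0,0],"jaw":1}]'
python3 - <<'E'
from h import *
p,q,s=pose();print(p,s["joints"],s["clock"]); print(q.as_matrix().round(3))
c=cal("wrist"); im=snapshot("wrist"); cv2.imwrite("pics/w1.png",im[...,::-1]); np.savez("w1.npz",*c)
print(proj(c,[[676,26.5,126],[676,26.5,12],[528,218,19]]).round())
for t in("tin","station"): print(t,[(np.round(b["extent"]).tolist(),round(b["score"],2)) for b in boxes_of("wrist",t)[:3]])
E
```

```text
clock: 3.18
tcp_pos: [497.0, -1.6, 327.7]
orientation: [-3.139, -0.764, 0.185]
ft_force: [-0.8, 0.4, -0.1]
grip_width: 92.1
finger_force: 0.0
[497.03599108  -1.6045998  327.67807227] [-0.17651313 -0.26608825  2.28927771  0.59327141  0.45831034  0.76042382] 3.175
[[ 0.71   0.186  0.68 ]
 [ 0.133 -0.983  0.13 ]
 [ 0.692 -0.002 -0.722]]
[[257. 175.]
 [257. 211.]
 [120. 272.]]
tin [([49.0, 106.0, 104.0, 167.0], 0.71), ([425.0, 180.0, 511.0, 246.0], 0.7), ([236.0, 157.0, 277.0, 228.0], 0.58)]
station [([230.0, 136.0, 298.0, 236.0], 0.84), ([216.0, 251.0, 302.0, 346.0], 0.8)]
```

View pics/w1.png

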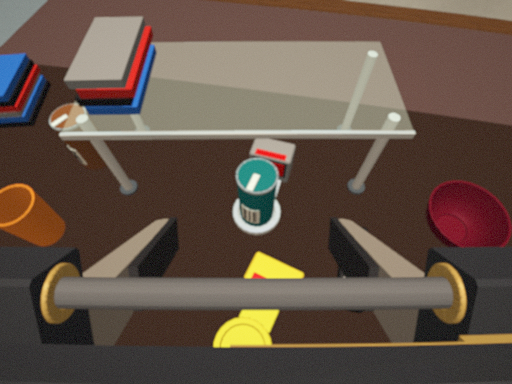

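The wrist picture shows the tin lid at (257,175), exactly where the estimate projects. The barcode at (251,213) faces the robot, the silver holder is at (256,212), and the glass edge is at row 133. Next I swing to heading 0.708 with a 45° lean.

Run:
```python
from h import *
plan(None,ori(.708,np.radians(45)))
```

```text
turn total [ 0.2316  0.0121 -0.2353] n 3 per row [ 0.0772  0.004  -0.0784]
```

```bash
python3 -m creep '[{"offset":[0,0,0],"delta_rot":[0.058,0.003,-0.059],"jaw":1},{"offset":[0,0,0],"delta_rot":[0.058,0.003,-0.059],"jaw":1},{"offset":[0,0,0],"delta_rot":[0.058,0.003,-0.059],"jaw":1},{"offset":[0,0,0],"delta_rot":[0.058,0.003,-0.059],"jaw":1},{"offset":[0,0,0],"delta_rot":[0,0,0],"jaw":1}]'
python3 - <<'E'
from h import *
p,q,s=pose();print(p,s["joints"],s["clock"]); z=q.as_matrix()[:,2]; print(z)
Q=ori(.708,np.radians(45)); z=Q.as_matrix()[:,2]; A=np.array([676,26.5,78]); print("pre",A-120*z)
plan(A-120*z,Q); print("final 120 = ",120/750)
E
```

```text
clock: 3.95
tcp_pos: [500.3, -3.6, 328.3]
orientation: [-3.136, -0.778, 0.675]
ft_force: [-0.4, -0.0, -0.3]
grip_width: 92.3
finger_force: 0.0
[500.32998311  -3.58488571 328.34998014] [-0.46018151 -0.09608236  2.16771156  0.92113817  0.93127406 -0.09173349] 3.95
[ 0.54399829  0.44346587 -0.71232288]
pre [611.5403699  -28.68112075 162.85281374]
shift total [-0.0873  0.1202  0.223 ] n 4 per row [-0.0218  0.03    0.0558]
turn total [ 0.0108  0.0047 -0.0148] n 1 per row [ 0.0108  0.0047 -0.0148]
final 120 =  0.16
```

```bash
python3 -m creep '[{"offset":[0,0,0],"delta_rot":[0.011,0.005,-0.015],"jaw":1},{"offset":[-0.0175,0.024,0.0446],"delta_rot":[0,0,0],"jaw":1},{"offset":[-0.0175,0.024,0.0446],"delta_rot":[0,0,0],"jaw":1},{"offset":[-0.0175,0.024,0.0446],"delta_rot":[0,0,0],"jaw":1},{"offset":[-0.0175,0.024,0.0446],"delta_rot":[0,0,0],"jaw":1},{"offset":[-0.0175,0.024,0.0446],"delta_rot":[0,0,0],"jaw":1},{"offset":[0,0,0],"delta_rot":[0,0,0],"jaw":1}]'
python3 - <<'E'
from h import *
p,q,s=pose();print(p,s["joints"].round(3),s["clock"])
c=cal("wrist"); im=snapshot("wrist"); cv2.imwrite("pics/w2.png",im[...,::-1])
print(proj(c,[[676,26.5,126],[676,26.5,12]]).round(1))
# teal lid centre: bright teal top
h=cv2.cvtColor(im,cv2.COLOR_RGB2HSV); m=cv2.inRange(h,(80,80,30),(100,255,255)); ys,xs=np.nonzero(m); print("teal",xs.min(),xs.max(),ys.min(),ys.max())
P=[[676+30*np.cos(a),26.5+30*np.sin(a),126] for a in np.arange(0,6.28,.1)]; u=proj(c,P); print("pred lid",u.min(0),u.max(0))
Q=ori(.708,np.radians(45)); z=Q.as_matrix()[:,2]; plan(np.array([676,26.5,78]),Q)
E
```

```text
clock: 4.82
tcp_pos: [612.4, -22.4, 161.5]
orientation: [-3.137, -0.785, 0.706]
ft_force: [-1.0, 0.6, 0.5]
grip_width: 91.9
finger_force: 0.0
[612.37352721 -22.37119922 161.54924016] [-0.399  0.365  2.101  1.268  0.725 -0.56 ] 4.825
[[258.6 166.5]
 [257.2 227.9]]
teal 37 437 139 319
pred lid [220.37520286 137.70755287] [296.79562046 199.40362854]
shift total [-0.0046  0.0065  0.1559] n 3 per row [-0.0015  0.0022  0.052 ]
turn total [-0.0016 -0.0005 -0.0001] n 1 per row [-0.0016 -0.0005 -0.0001]
```

View pics/w2.png

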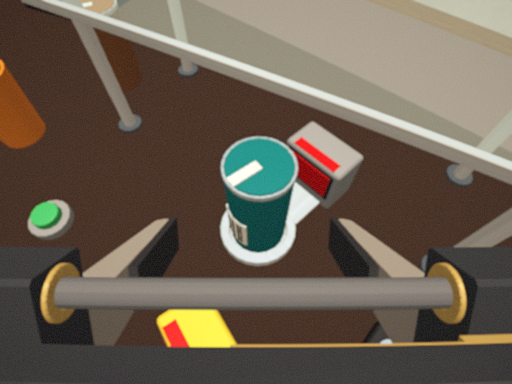

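The lid spans columns 221–298 and rows 138–200, which matches the prediction to about 1 px. The tin is centred between the open fingers, so I go in and close.

```bash
python3 -m creep '[{"offset":[-0.001,0.0015,0.039],"delta_rot":[0,0,0],"jaw":1},{"offset":[-0.001,0.0015,0.039],"delta_rot":[0,0,0],"jaw":1},{"offset":[-0.001,0.0015,0.039],"delta_rot":[0,0,0],"jaw":1},{"offset":[-0.001,0.0015,0.039],"delta_rot":[0,0,0],"jaw":1},{"offset":[0,0,0],"delta_rot":[0,0,0],"jaw":1}]'
python3 - <<'E'
from h import *
p,q,s=pose();print(p,s["joints"].round(3),s["clock"],s["finger_force"]); plan([676,26.5,78],ori(.708,np.radians(45)))
E
```

```text
clock: 5.5
tcp_pos: [676.6, 27.1, 80.0]
orientation: [3.141, -0.788, 0.711]
ft_force: [-0.8, -0.1, 0.7]
grip_width: 91.8
finger_force: 0.0
[676.63687368  27.1314626   80.02953872] [-0.261  0.567  2.032  1.533  0.626 -0.755] 5.5 0.0
shift total [-0.0028  0.0001  0.0011] n 1 per row [-0.0028  0.0001  0.0011]
turn total [-0.0009 -0.0018  0.0013] n 1 per row [-0.0009 -0.0018  0.0013]
```

```bash
python3 -m creep '[{"offset":[0,0,0],"delta_rot":[0,0,0],"jaw":0.6},{"offset":[0,0,0],"delta_rot":[0,0,0],"jaw":0.5},{"offset":[0,0,0],"delta_rot":[0,0,0],"jaw":0.5},{"offset":[0,0,0],"delta_rot":[0,0,0],"jaw":0.5},{"offset":[0,0,0],"delta_rot":[0,0,0],"jaw":0.5},{"offset":[0,0,0],"delta_rot":[0,0,0],"jaw":0.5}]' 20
```

```text
clock: 6.25
tcp_pos: [676.9, 25.8, 79.9]
orientation: [3.14, -0.789, 0.71]
ft_force: [-3.4, -0.7, 6.3]
grip_width: 59.5
finger_force: 20.0
```

```bash
python3 -m creep '[{"offset":[0,0,0],"delta_rot":[-0.0468,0,0.0468],"jaw":0.5},{"offset":[0,0,0],"delta_rot":[-0.0468,0,0.0468],"jaw":0.5},{"offset":[0,0,0],"delta_rot":[-0.0468,0,0.0468],"jaw":0.5},{"offset":[0,0,0],"delta_rot":[-0.0468,0,0.0468],"jaw":0.5},{"offset":[0,0,0],"delta_rot":[-0.0468,0,0.0468],"jaw":0.5},{"offset":[0,0,0],"delta_rot":[0,0,0],"jaw":0.5}]'; python3 -c "
from h import *
print(pose()[2]['joints'].round(3))"
```

```text
clock: 7.0
tcp_pos: [677.2, 26.8, 79.9]
orientation: [-3.141, -0.79, 0.196]
ft_force: [-1.8, -4.1, 5.4]
grip_width: 59.3
finger_force: 20.0
[-0.05   0.51   2.18   2.633  0.366 -1.266]
```

```bash
python3 -m creep '[{"offset":[0,0,0],"delta_rot":[-0.0468,0,0.0468],"jaw":0.5},{"offset":[0,0,0],"delta_rot":[-0.0468,0,0.0468],"jaw":0.5},{"offset":[0,0,0],"delta_rot":[-0.0468,0,0.0468],"jaw":0.5},{"offset":[0,0,0],"delta_rot":[-0.0468,0,0.0468],"jaw":0.5},{"offset":[0,0,0],"delta_rot":[-0.0468,0,0.0468],"jaw":0.5},{"offset":[0,0,0],"delta_rot":[0,0,0],"jaw":0.5}]'
python3 - <<'E'
from h import *
print(pose()[2]['joints'].round(3))
def tinyaw():
    r=[]
    for n in("top",):
        c=cal(n); im=snapshot(n); cv2.imwrite("pics/%s_%d.png"%(n,1000*pose()[2]["clock"]),im[...,::-1])
c=cal("wrist"); im=snapshot("wrist"); cv2.imwrite("pics/w3.png",im[...,::-1])
E
```

```text
clock: 7.75
tcp_pos: [679.8, 26.6, 80.8]
orientation: [-3.137, -0.795, -0.258]
ft_force: [-3.3, -1.0, 2.8]
grip_width: 59.1
finger_force: 20.0
[ 0.19   0.521  2.154  4.004  0.413 -2.065]
```

View pics/w3.png

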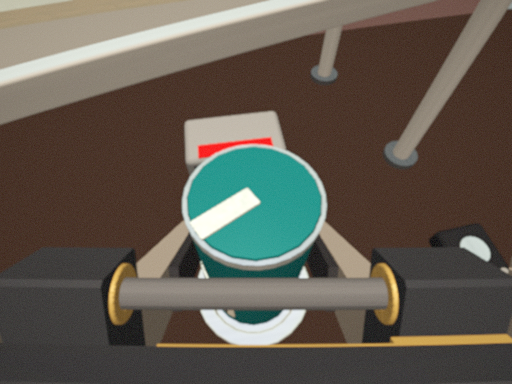

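The tin turned with the gripper. The stripe now points left and down in the wrist view, from (255,205) to (200,225). The open jaws clear the tin all round, so I open, swing back around it and regrip.

```bash
cat >> h.py <<'E'
def stripe(name="wrist",T=(676,26.5),save=None):
    c=cal(name); im=snapshot(name)
    if save: cv2.imwrite(save,im[...,::-1])
    a=np.arange(0,6.28,.05); u=proj(c,np.c_[T[0]+26*np.cos(a),T[1]+26*np.sin(a),0*a+126])
    m=np.zeros(im.shape[:2],np.uint8); cv2.fillPoly(m,[u.astype(np.int32)],255)
    h=cv2.cvtColor(im,cv2.COLOR_RGB2HSV); m&=cv2.inRange(h,(0,0,130),(180,90,255))
    _,lab,st,_=cv2.connectedComponentsWithStats(m); i=1+np.argmax(st[1:,4]); ys,xs=np.nonzero(lab==i)
    X=np.array([onz(c,(x,y),126)[:2] for x,y in zip(xs,ys)]); d=X-X.mean(0); w,v=np.linalg.eigh(d.T@d); v=v[:,1]
    if v@(X.mean(0)-np.array(T))<0: v=-v
    print(name,"stripe yaw",round(np.arctan2(v[1],v[0]),3),"n",len(X),"centre est",(X.mean(0)).round(1))
E
python3 -m creep '[{"offset":[0,0,0],"delta_rot":[0,0,0],"jaw":0.8},{"offset":[0,0,0],"delta_rot":[0,0,0],"jaw":1},{"offset":[0,0,0],"delta_rot":[0,0,0],"jaw":1},{"offset":[0,0,0],"delta_rot":[0,0,0],"jaw":1},{"offset":[0,0,0],"delta_rot":[0,0,0],"jaw":1}]'
python3 - <<'E'
from h import *
stripe(); stripe("top"); plan([676,26.5,79.5],ori(.74,np.radians(45)),)
E
```

```text
clock: 8.43
tcp_pos: [679.7, 25.7, 80.9]
orientation: [-3.137, -0.795, -0.259]
ft_force: [-0.1, 0.4, 0.3]
grip_width: 91.8
finger_force: 0.0
wrist stripe yaw 1.981 n 1584 centre est [674.6  39.7]
top stripe yaw 1.862 n 56 centre est [673.1  41. ]
shift total [-0.0048  0.0004 -0.0022] n 1 per row [-0.0048  0.0004 -0.0022]
turn total [ 0.4491 -0.0066 -0.4477] n 6 per row [ 0.0748 -0.0011 -0.0746]
```

```bash
python3 -m creep '[{"offset":[-0.0048,0,-0.002],"delta_rot":[0.0375,0,-0.0375],"jaw":1},{"offset":[0,0,0],"delta_rot":[0.0375,0,-0.0375],"jaw":1},{"offset":[0,0,0],"delta_rot":[0.0375,0,-0.0375],"jaw":1},{"offset":[0,0,0],"delta_rot":[0.0375,0,-0.0375],"jaw":1},{"offset":[0,0,0],"delta_rot":[0.0375,0,-0.0375],"jaw":1},{"offset":[0,0,0],"delta_rot":[0.0375,0,-0.0375],"jaw":1},{"offset":[0,0,0],"delta_rot":[0.0375,0,-0.0375],"jaw":1},{"offset":[0,0,0],"delta_rot":[0.0375,0,-0.0375],"jaw":1},{"offset":[0,0,0],"delta_rot":[0.0375,0,-0.0375],"jaw":1},{"offset":[0,0,0],"delta_rot":[0.0375,0,-0.0375],"jaw":1}]'
python3 - <<'E'
from h import *
plan([676,26.5,79.5],ori(.74,np.radians(45))); print(pose()[2]["joints"].round(3))
E
```

```text
clock: 9.78
tcp_pos: [675.9, 26.7, 79.3]
orientation: [3.135, -0.794, 0.585]
ft_force: [-0.2, 0.2, 0.0]
grip_width: 91.7
finger_force: 0.0
shift total [ 0.0002  0.0003 -0.0002] n 1 per row [ 0.0002  0.0003 -0.0002]
turn total [ 0.0744 -0.0051 -0.0697] n 1 per row [ 0.0744 -0.0051 -0.0697]
[-0.223  0.548  2.089  1.757  0.546 -0.847]
```

```bash
python3 -m creep '[{"offset":[0,0,0],"delta_rot":[0.037,-0.0025,-0.035],"jaw":1},{"offset":[0,0,0],"delta_rot":[0.037,-0.0025,-0.035],"jaw":1},{"offset":[0,0,0],"delta_rot":[0,0,0],"jaw":0.6},{"offset":[0,0,0],"delta_rot":[0,0,0],"jaw":0.5},{"offset":[0,0,0],"delta_rot":[0,0,0],"jaw":0.5},{"offset":[0,0,0],"delta_rot":[0,0,0],"jaw":0.5},{"offset":[0,0,0],"delta_rot":[0,0,0],"jaw":0.5},{"offset":[0,0,0],"delta_rot":[0,0,0],"jaw":0.5}]' 20
python3 - <<'E'
from h import *
plan(None,ori(-.295,np.radians(45)))
E
```

```text
clock: 10.78
tcp_pos: [676.1, 26.9, 79.5]
orientation: [3.14, -0.786, 0.738]
ft_force: [0.4, -0.4, 2.1]
grip_width: 59.5
finger_force: 20.0
turn total [-0.4644 -0.0007  0.4647] n 6 per row [-0.0774 -0.0001  0.0775]
```

```bash
python3 -m creep '[{"offset":[0,0,0],"delta_rot":[-0.0387,0,0.0387],"jaw":0.5},{"offset":[0,0,0],"delta_rot":[-0.0387,0,0.0387],"jaw":0.5},{"offset":[0,0,0],"delta_rot":[-0.0387,0,0.0387],"jaw":0.5},{"offset":[0,0,0],"delta_rot":[-0.0387,0,0.0387],"jaw":0.5},{"offset":[0,0,0],"delta_rot":[-0.0387,0,0.0387],"jaw":0.5},{"offset":[0,0,0],"delta_rot":[-0.0387,0,0.0387],"jaw":0.5},{"offset":[0,0,0],"delta_rot":[-0.0387,0,0.0387],"jaw":0.5},{"offset":[0,0,0],"delta_rot":[-0.0387,0,0.0387],"jaw":0.5},{"offset":[0,0,0],"delta_rot":[-0.0387,0,0.0387],"jaw":0.5},{"offset":[0,0,0],"delta_rot":[-0.0387,0,0.0387],"jaw":0.5}]'
python3 - <<'E'
from h import *
plan([676,26.5,79.5],ori(-.295,np.radians(45)))
E
```

```text
clock: 12.02
tcp_pos: [675.8, 27.0, 79.3]
orientation: [3.141, -0.786, -0.122]
ft_force: [-0.2, 1.8, 6.1]
grip_width: 59.6
finger_force: 19.9
shift total [0.0004 0.0007 0.    ] n 1 per row [0.0004 0.0007 0.    ]
turn total [-0.0779 -0.0004  0.078 ] n 1 per row [-0.0779 -0.0004  0.078 ]
```

```bash
python3 -m creep '[{"offset":[0,0,0],"delta_rot":[-0.037,0,0.037],"jaw":0.5},{"offset":[0,0,0],"delta_rot":[-0.037,0,0.037],"jaw":0.5},{"offset":[0,0,0],"delta_rot":[0,0,0],"jaw":0.5},{"offset":[0,0,0],"delta_rot":[0,0,0],"jaw":0.8},{"offset":[0,0,0],"delta_rot":[0,0,0],"jaw":1},{"offset":[0,0,0],"delta_rot":[0,0,0],"jaw":1},{"offset":[0,0,0],"delta_rot":[0,0,0],"jaw":1},{"offset":[0,0,0],"delta_rot":[0,0,0],"jaw":1}]'
python3 - <<'E'
from h import *
stripe(save="pics/w4.png"); stripe("top"); plan([676,26.5,79.5],ori(.75,np.radians(45)))
E
```

```text
clock: 13.02
tcp_pos: [676.3, 26.6, 79.5]
orientation: [-3.142, -0.787, -0.284]
ft_force: [-0.2, -0.7, -0.3]
grip_width: 92.1
finger_force: 0.0
wrist stripe yaw 0.963 n 1236 centre est [686.3  36.1]
top stripe yaw 1.05 n 54 centre est [685.6  37.8]
shift total [-0.0002  0.0003 -0.0002] n 1 per row [-0.0002  0.0003 -0.0002]
turn total [ 0.4657 -0.0008 -0.4651] n 6 per row [ 0.0776 -0.0001 -0.0775]
```

```bash
python3 -m creep '[{"offset":[0,0,0],"delta_rot":[0.0388,0,-0.0388],"jaw":1},{"offset":[0,0,0],"delta_rot":[0.0388,0,-0.0388],"jaw":1},{"offset":[0,0,0],"delta_rot":[0.0388,0,-0.0388],"jaw":1},{"offset":[0,0,0],"delta_rot":[0.0388,0,-0.0388],"jaw":1},{"offset":[0,0,0],"delta_rot":[0.0388,0,-0.0388],"jaw":1},{"offset":[0,0,0],"delta_rot":[0.0388,0,-0.0388],"jaw":1},{"offset":[0,0,0],"delta_rot":[0.0388,0,-0.0388],"jaw":1},{"offset":[0,0,0],"delta_rot":[0.0388,0,-0.0388],"jaw":1},{"offset":[0,0,0],"delta_rot":[0.0388,0,-0.0388],"jaw":1},{"offset":[0,0,0],"delta_rot":[0.0388,0,-0.0388],"jaw":1}]'
python3 - <<'E'
from h import *
plan([676,26.5,79.5],ori(.76,np.radians(45)))
E
```

```text
clock: 14.38
tcp_pos: [676.1, 26.7, 79.5]
orientation: [3.14, -0.786, 0.579]
ft_force: [0.4, 1.2, -0.3]
grip_width: 92.1
finger_force: 0.0
shift total [-0.0002  0.0001 -0.0002] n 1 per row [-0.0002  0.0001 -0.0002]
turn total [ 0.0826 -0.0004 -0.0816] n 2 per row [ 0.0413 -0.0002 -0.0408]
```

```bash
python3 -m creep '[{"offset":[0,0,0],"delta_rot":[0.041,0,-0.041],"jaw":1},{"offset":[0,0,0],"delta_rot":[0.041,0,-0.041],"jaw":1},{"offset":[0,0,0],"delta_rot":[0,0,0],"jaw":0.6},{"offset":[0,0,0],"delta_rot":[0,0,0],"jaw":0.5},{"offset":[0,0,0],"delta_rot":[0,0,0],"jaw":0.5},{"offset":[0,0,0],"delta_rot":[0,0,0],"jaw":0.5},{"offset":[0,0,0],"delta_rot":[0,0,0],"jaw":0.5},{"offset":[0,0,0],"delta_rot":[0,0,0],"jaw":0.5}]' 20
python3 - <<'E'
from h import *
stripe(); p,q,s=pose(); print(s["orientation"])
c=cal("wrist"); im=cv2.imread("pics/w2.png")
E
```

```text
clock: 15.38
tcp_pos: [676.4, 26.9, 79.7]
orientation: [3.14, -0.787, 0.758]
ft_force: [0.3, 0.2, -0.2]
grip_width: 59.0
finger_force: 20.0
wrist stripe yaw 0.959 n 1096 centre est [684.1  37.6]
[ 3.13992982 -0.7865992   0.75801234]
```

```bash
python3 -m creep '[{"offset":[0,0,0],"delta_rot":[-0.0395,0,0.0395],"jaw":0.5},{"offset":[0,0,0],"delta_rot":[-0.0395,0,0.0395],"jaw":0.5},{"offset":[0,0,0],"delta_rot":[-0.0395,0,0.0395],"jaw":0.5},{"offset":[0,0,0],"delta_rot":[-0.0395,0,0.0395],"jaw":0.5},{"offset":[0,0,0],"delta_rot":[-0.0395,0,0.0395],"jaw":0.5},{"offset":[0,0,0],"delta_rot":[-0.0395,0,0.0395],"jaw":0.5},{"offset":[0,0,0],"delta_rot":[-0.0395,0,0.0395],"jaw":0.5},{"offset":[0,0,0],"delta_rot":[-0.0395,0,0.0395],"jaw":0.5},{"offset":[0,0,0],"delta_rot":[-0.0395,0,0.0395],"jaw":0.5}]'
python3 -m creep '[{"offset":[0,0,0],"delta_rot":[-0.0395,0,0.0395],"jaw":0.5},{"offset":[0,0,0],"delta_rot":[-0.0395,0,0.0395],"jaw":0.5},{"offset":[0,0,0],"delta_rot":[-0.0395,0,0.0395],"jaw":0.5},{"offset":[0,0,0],"delta_rot":[0,0,0],"jaw":0.5},{"offset":[0,0,0],"delta_rot":[0,0,0],"jaw":0.5}]'
python3 - <<'E'
from h import *
stripe(save="pics/w5.png"); stripe("top",save="pics/t5.png")
c=cal("wrist"); np.savez("w5.npz",*c)
E
```

```text
clock: 16.55
tcp_pos: [676.2, 26.8, 79.6]
orientation: [3.141, -0.787, -0.029]
ft_force: [-1.0, 0.8, 6.5]
grip_width: 59.1
finger_force: 19.9
clock: 17.18
tcp_pos: [676.6, 27.1, 79.6]
orientation: [-3.141, -0.788, -0.286]
ft_force: [0.4, 0.7, 0.7]
grip_width: 59.5
finger_force: 19.9
wrist stripe yaw -0.094 n 1086 centre est [690.   26.1]
top stripe yaw 0.045 n 57 centre est [690.4  26. ]
```

View pics/w5.png

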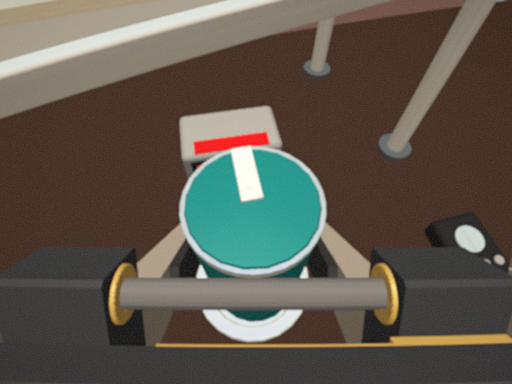

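The stripe points at the middle of the red strip on the scanner, from (250,200) to (242,148). I check the station yaw from the block's edges in this picture.

Run:
```python
from h import *
f=np.load("w5.npz"); c=[f[k] for k in f.files]
X=[onz(c,u,66) for u in((180,118),(272,108),(281,152),(183,160))]
X=np.array(X)[:,:2]; print(X.round(1))
for a,b in((1,0),(2,3)): d=X[b]-X[a]; print("yaw",np.arctan2(d[1],d[0])-np.pi/2,np.linalg.norm(d))
m=X.mean(0); print("centre dir",np.arctan2(m[1]-26.5,m[0]-676),np.hypot(*(m-[676,26.5])))
```

```text
[[799.6  50.1]
 [789.8 -22.3]
 [745.  -14.3]
 [757.7  54.5]]
yaw -0.13467791218662084 73.09267806977229
yaw -0.18286532140752687 69.98001905666544
centre dir -0.09740420922664624 97.48739864335349
```

```bash
python3 -m creep '[{"offset":[0,0,0],"delta_rot":[0,0,0],"jaw":0.8},{"offset":[0,0,0],"delta_rot":[0,0,0],"jaw":1},{"offset":[0,0,0],"delta_rot":[0,0,0],"jaw":1},{"offset":[0,0,0],"delta_rot":[0,0,0],"jaw":1},{"offset":[0,0,0],"delta_rot":[0,0,0],"jaw":1},{"offset":[0,0,-0.04],"delta_rot":[0,0,0],"jaw":1},{"offset":[0,0,-0.06],"delta_rot":[0,0,0],"jaw":1},{"offset":[0,0,-0.06],"delta_rot":[0,0,0],"jaw":1},{"offset":[0,0,-0.07],"delta_rot":[0,0,0],"jaw":1},{"offset":[0,0,0],"delta_rot":[0,0,0],"jaw":1}]'
python3 - <<'E'
from h import *
p,q,s=pose(); print(s["joints"].round(3))
stripe(save="pics/w6.png"); c=cal("wrist")
a=np.arange(0,6.28,.05); u=proj(c,np.c_[676+30*np.cos(a),26.5+30*np.sin(a),0*a+126]); print("pred lid box",u.min(0).round(),u.max(0).round())
plan(None,ori(0.1,0.02)); plan([528,200,250])
E
```

```text
clock: 18.52
tcp_pos: [556.3, 49.2, 180.1]
orientation: [-3.113, -0.818, -0.29]
ft_force: [0.7, -0.3, 0.4]
grip_width: 91.8
finger_force: 0.0
[ 0.333  0.181  2.357  4.437  0.431 -2.389]
wrist stripe yaw -0.075 n 241 centre est [689.9  25. ]
pred lid box [212. 125.] [277. 174.]
turn total [ 0.0867 -0.5048 -0.2257] n 5 per row [ 0.0173 -0.101  -0.0451]
shift total [ 0.0028 -0.1848 -0.1284] n 4 per row [ 0.0007 -0.0462 -0.0321]
```

View pics/w6.png

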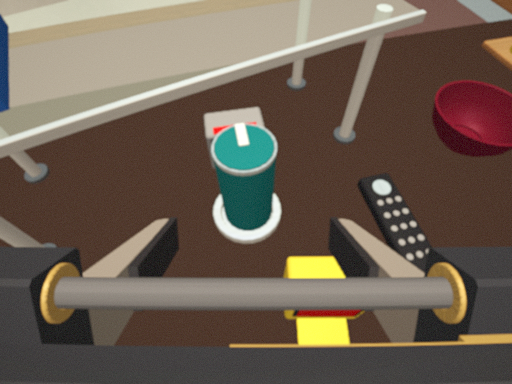

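The tin stands alone and upright in the holder, with the lid at (245,150) as predicted. The stripe points at the scanner strip at (242,125). Joint 4 is near its limit, so I swing back first, then rise and go upright.

```bash
python3 -m creep '[{"offset":[0,0,0],"delta_rot":[0.037,0,-0.035],"jaw":1},{"offset":[0,0,0],"delta_rot":[0.037,0,-0.035],"jaw":1},{"offset":[0,0,0],"delta_rot":[0.037,0,-0.035],"jaw":1},{"offset":[0,0,0],"delta_rot":[0.037,0,-0.035],"jaw":1},{"offset":[0.02,0,-0.018],"delta_rot":[0.037,0,-0.035],"jaw":1},{"offset":[0.02,0,-0.018],"delta_rot":[0.037,0,-0.035],"jaw":0.5},{"offset":[0.02,0,-0.018],"delta_rot":[0.037,0,-0.035],"jaw":0},{"offset":[0.02,0,-0.018],"delta_rot":[0.037,0,-0.035],"jaw":0},{"offset":[0.02,0,-0.018],"delta_rot":[0.037,0,-0.035],"jaw":0},{"offset":[0,0,0],"delta_rot":[0,0,0],"jaw":0}]'
python3 - <<'E'
from h import *
p,q,s=pose(); print(s["joints"].round(3))
plan(None,ori(0.75,np.radians(45)));plan(None,ori(0.75,0)); plan([528,200,250])
E
```

```text
clock: 19.82
tcp_pos: [571.2, 57.8, 238.2]
orientation: [-3.09, -0.871, 0.179]
ft_force: [0.5, -0.2, -0.3]
grip_width: 43.6
finger_force: 0.0
[-0.022  0.049  2.352  2.073  0.234 -0.645]
turn total [ 0.2358 -0.0595 -0.2441] n 4 per row [ 0.0589 -0.0149 -0.061 ]
turn total [ 0.1284 -0.5472 -0.3259] n 6 per row [ 0.0214 -0.0912 -0.0543]
shift total [-0.0028 -0.1979 -0.0175] n 3 per row [-0.0009 -0.066  -0.0058]
```

```bash
python3 -m creep '[{"offset":[0,0,0],"delta_rot":[0.016,-0.068,-0.0407],"jaw":0},{"offset":[0,0,0],"delta_rot":[0.016,-0.068,-0.0407],"jaw":0},{"offset":[0,0,0],"delta_rot":[0.016,-0.068,-0.0407],"jaw":0},{"offset":[0,0,0],"delta_rot":[0.016,-0.068,-0.0407],"jaw":0},{"offset":[0,0,0],"delta_rot":[0.016,-0.068,-0.0407],"jaw":0},{"offset":[0,0,0],"delta_rot":[0.016,-0.068,-0.0407],"jaw":0},{"offset":[0,0,0],"delta_rot":[0.016,-0.068,-0.0407],"jaw":0},{"offset":[0,0,0],"delta_rot":[0.016,-0.068,-0.0407],"jaw":0},{"offset":[0,0,0],"delta_rot":[0,0,0],"jaw":0}]'
python3 - <<'E'
from h import *
p,q,s=pose(); print(s["joints"].round(3))
plan(None,ori(0.75,0)); plan([528,218,120])
E
```

```text
clock: 20.95
tcp_pos: [574.6, 85.7, 242.9]
orientation: [3.135, -0.324, 0.633]
ft_force: [-0.7, 0.2, -0.1]
grip_width: 0.5
finger_force: 0.0
[0.045 0.146 1.931 0.24  0.804 0.839]
turn total [ 0.016  -0.2056 -0.0743] n 2 per row [ 0.008  -0.1028 -0.0371]
shift total [-0.0006 -0.18    0.1715] n 4 per row [-0.0002 -0.045   0.0429]
```

```bash
python3 -m creep '[{"offset":[0,0,0],"delta_rot":[0.004,-0.0514,-0.0186],"jaw":0},{"offset":[0,0,0],"delta_rot":[0.004,-0.0514,-0.0186],"jaw":0},{"offset":[0,0,0],"delta_rot":[0.004,-0.0514,-0.0186],"jaw":0},{"offset":[0,0,0],"delta_rot":[0.004,-0.0514,-0.0186],"jaw":0},{"offset":[0,0,0],"delta_rot":[0,0,0],"jaw":0}]'
python3 - <<'E'
from h import *
p,q,s=pose(); print(s["joints"].round(3))
c=cal("wrist"); im=snapshot("wrist"); cv2.imwrite("pics/w7.png",im[...,::-1])
h=cv2.cvtColor(im,cv2.COLOR_RGB2HSV); m=cv2.inRange(h,(45,60,60),(80,255,255)); _,_,st,ce=cv2.connectedComponentsWithStats(m); i=1+np.argmax(st[1:,4]); print(st[i],ce[i],onz(c,ce[i],19),proj(c,[528,218,19]))
plan([528,218,70],ori(.75,0))
E
```

```text
clock: 21.58
tcp_pos: [572.5, 85.4, 241.5]
orientation: [-3.14, 0.001, 0.75]
ft_force: [0.1, -0.2, -0.5]
grip_width: 0.3
finger_force: 0.0
[1.450e-01 2.750e-01 1.725e+00 1.000e-03 1.144e+00 9.660e-01]
[137 115  27  26 533] [150.00750469 127.54221388] [529.42649271 218.41073767  19.        ] [[149.54703847 128.6413411 ]]
shift total [ 0.0779 -0.17    0.2289] n 5 per row [ 0.0156 -0.034   0.0458]
turn total [-0.0006  0.0006 -0.0008] n 1 per row [-0.0006  0.0006 -0.0008]
```

```bash
python3 -m creep '[{"offset":[0.0262,-0.0567,0],"delta_rot":[0,0,0],"jaw":0},{"offset":[0.0262,-0.0567,0],"delta_rot":[0,0,0],"jaw":0},{"offset":[0.0262,-0.0567,0.05],"delta_rot":[0,0,0],"jaw":0},{"offset":[0,0,0.06],"delta_rot":[0,0,0],"jaw":0},{"offset":[0,0,0.06],"delta_rot":[0,0,0],"jaw":0},{"offset":[0,0,0.058],"delta_rot":[0,0,0],"jaw":0},{"offset":[0,0,0],"delta_rot":[0,0,0],"jaw":0}]'
python3 - <<'E'
from h import *
plan([529,218,70],ori(.75,0)); plan([529,218,34])
E
```

```text
clock: 22.5
tcp_pos: [525.8, 214.9, 68.6]
orientation: [-3.141, 0.008, 0.746]
ft_force: [-0.1, 0.3, 1.2]
grip_width: 0.3
finger_force: 0.0
shift total [ 0.0059 -0.0001 -0.0019] n 1 per row [ 0.0059 -0.0001 -0.0019]
turn total [-0.0007  0.0053 -0.0023] n 1 per row [-0.0007  0.0053 -0.0023]
shift total [ 0.0063 -0.0001  0.0461] n 1 per row [ 0.0063 -0.0001  0.0461]
```

Before pressing, I confirm that the tin still faces the scanner.

```bash
python3 -c "
from h import *
stripe('top'); stripe('scene')"
python3 -m creep '[{"offset":[0.0059,0,0.02],"delta_rot":[0,0.005,0],"jaw":0},{"offset":[0,0,0.013],"delta_rot":[0,0,0],"jaw":0},{"offset":[0,0,0.007],"delta_rot":[0,0,0],"jaw":0},{"offset":[0,0,0.004],"delta_rot":[0,0,0],"jaw":0},{"offset":[0,0,0],"delta_rot":[0,0,0],"jaw":0}]'
```

```text
top stripe yaw -0.002 n 54 centre est [690.4  25.2]
scene stripe yaw -0.063 n 35 centre est [690.2  23.8]
clock: 23.22
tcp_pos: [532.2, 218.9, 38.3]
orientation: [3.139, -0.003, 0.748]
ft_force: [-1.3, -1.0, 3.0]
grip_width: 0.6
finger_force: 1.6
```

```bash
python3 -m creep '[{"offset":[0,0,0.004],"delta_rot":[0,0,0],"jaw":0},{"offset":[0,0,0],"delta_rot":[0,0,0],"jaw":0}]'; python3 -m creep '[{"offset":[0,0,0.003],"delta_rot":[0,0,0],"jaw":0},{"offset":[0,0,0],"delta_rot":[0,0,0],"jaw":0}]'
```

```text
clock: 23.48
tcp_pos: [532.3, 218.9, 35.5]
orientation: [3.139, -0.004, 0.748]
ft_force: [-2.5, -0.6, 5.4]
grip_width: 0.2
finger_force: 2.4
clock: 23.72
tcp_pos: [532.4, 219.0, 35.0]
orientation: [3.139, -0.004, 0.748]
ft_force: [-8.4, -2.1, 26.4]
grip_width: 0.7
finger_force: 13.4
```

The force climbed to about 5 N, then the key hit a hard stop at 26 N, so it is fully down. I release it.

```bash
python3 -m creep '[{"offset":[0,0,-0.02],"delta_rot":[0,0,0],"jaw":0},{"offset":[0,0,-0.06],"delta_rot":[0,0,0],"jaw":0},{"offset":[0,0,-0.06],"delta_rot":[0,0,0],"jaw":0},{"offset":[0,0,-0.06],"delta_rot":[0,0,0],"jaw":0},{"offset":[0,0,0],"delta_rot":[0,0,0],"jaw":0},{"offset":[0,0,0],"delta_rot":[0,0,0],"jaw":0}]'
python3 - <<'E'
from h import *
stripe("scene",save="pics/s8.png"); stripe("top",save="pics/t8.png")
a=cv2.imread("pics/t8.png")[110:250,110:420]; cv2.imwrite("pics/v8.png",cv2.resize(a,None,fx=2.5,fy=2.5,interpolation=cv2.INTER_CUBIC))
E
```

```text
clock: 24.48
tcp_pos: [531.3, 218.7, 182.5]
orientation: [3.139, -0.003, 0.748]
ft_force: [0.7, -1.5, -0.5]
grip_width: 0.3
finger_force: 0.0
scene stripe yaw -0.048 n 36 centre est [690.1  23.6]
top stripe yaw -0.002 n 54 centre est [690.4  25.2]
```

View pics/v8.png

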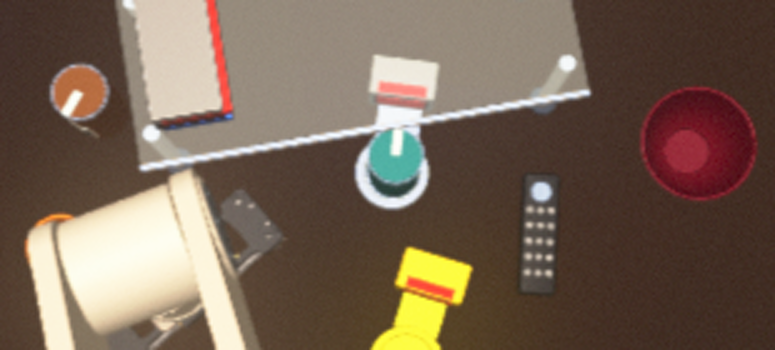

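The tin at (396,156) has its stripe pointing at the red window at (402,95). The remote and bowl have not moved, and the key has been released.

```bash
python3 -c "
from rig import job
print(job.finish_job())"
```

```text
the job is handed in; nothing more can be done
None
```

The job is handed in, with no verdict returned: the tin stands upright and released, its barcode facing the scanner to within about 0.1 rad by my measurements, and the scan key was then pressed to its stop and released.

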